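# Lock the sample cup into its transport dock

### The job

Draw the dock's red-knobbed bolt back clear of the slot, slide the blue-capped sample cup upright along the lane under the roof ledges until it stands at the back stop, and then shoot the bolt fully home into its yellow keeper so that the cup cannot come out. Leave the white-capped cup and the other things on the table alone.

Things in the scene. Friction and masses are not known exactly. Their poses are not given: they have to be found in the camera images.
- dock: Dock fixed to the table, grey housing and aluminium, mm: x -140 to 52, y -100 to 65. Origin on the table under the lane's centre line; x runs along the bolt towards the yellow keeper, y along the lane from mouth to back stop, z up. Black lane floor: top z 6, 90 wide; y -100 to -30 is an open apron. Two roof ledges, z 78 to 84, y -30 to 65, leave a slot 24 wide (x -12 to 12) for the cup's stem.
- mouth (a point): Centre of the lane's mouth, on the lane floor under the front edge of the roof ledges: dock frame x 0, y -30, z 6. Inside, the lane is 64 wide (x -32 to 32) and 72 high.
- home (a point): Point on the lane floor under the axis of a cup that just touches the back stop: dock frame x 0, y 29, z 6. The stop's face is at y 57.
- keeper (a point): Centre of the opening of the yellow keeper (x 18 to 38, y -6 to 22, top z 101 in the dock frame) on the far side of the slot: x 18, y 8, z 92. The bolt's steel rod, 10 thick, lies on the same line above the ledges and runs through two dark guides (x -55 to -18, tops at z 101).
- bolt (a joint): Travel of the bolt (m) along the dock's +x: 0 = fully drawn back, its tip 4 mm short of the slot at x -16; 0.050 = fully home, against its end stop, its tip 16 mm into the keeper. It starts part-way and bars the slot. It slides stiffly (about 2.5 N) and stays where it is left.
- knob (a point): Point on the axis of the bolt's red knob where it is pinched: an upright red post, 14 in diameter, from z 92 to z 133; this point is at z 122, 11 below its top. In the dock's frame it is at x -125 + bolt travel, y 8.
- cup: The sample cup to be docked: a clear round cup with white label and blue cap, 57 in diameter, 66 high to the top of the cap, from which a blue stem (12 in diameter) rises to 128. Origin at the centre of its underside, z up its axis; about 110 g, loose. Standing in the dock its stem passes through the slot and ends at z 134.
- spare_cup: A cup of the same size and shape with a white cap and stem, which stays where it is. Origin at the centre of its underside.
- spray: Bystander: pale bottle, 60 in diameter, 150 high, with orange cap and white label. Origin at the centre of its underside.
- swab_jar: Bystander: glass jar with metal lid, 64 in diameter, 85 high. Origin at the centre of its underside.
- marker: Bystander: black and green marker lying flat, 125 x 12 x 12, along its own x. Origin at the centre of its underside.
- beaker: Bystander: open clear beaker, 64 in diameter, 70 high. Origin at the centre of its underside.
- timer: Bystander: flat white timer, 60 x 65 x 20. Origin at the centre of its underside.

How it is judged:
On the way, in this order (a step that is already met when the one before it is completed fails the run):
1. the bolt is drawn back to within 6 mm of fully back (value of joint bolt below 0.006 m), for 0.2 s.
2. the blue-capped cup stands upright on the lane floor, its axis within 9 mm of where it touches the back stop, behind the bolt's line (y of cup in the frame of dock between 0.02 and 0.032 m and x of cup in the frame of dock between -0.007 and 0.007 m and z of cup in the frame of dock below 0.009 m and angle between cup's own z axis and vertical below 0.08 rad and linear speed of cup below 0.02 m/s), for 0.2 s.
At the end, for the whole second after the job is handed in: The blue-capped cup stands upright (within 4 degrees) and at rest on the lane floor, its axis within 9 mm of where it touches the back stop, and the bolt rests within 3 mm of fully home in its keeper (all of step 2 and value of joint bolt above 0.047 m and velocity of joint bolt between -0.01 and 0.01 m/s).
It fails at once if the sample cup is tipped by more than 30 degrees (angle between cup's own z axis and vertical above 0.52 rad).
It fails at once if the white-capped cup, spray bottle, swab jar or beaker is moved by more than 25 mm or tipped over (distance of any of spare_cup, spray, swab_jar, beaker from where it was at the start of the episode above 0.025 m or angle between any of spare_cup, spray, swab_jar, beaker's own z axis and vertical above 0.5 rad).
It fails at once if the marker or the timer is moved by more than 25 mm (distance of any of marker, timer from where it was at the start of the episode above 0.025 m).
It also fails if it takes over 64 s, if anything falls off the work surface, if the arm or the gripper's body presses on something with over 40 N, if the wrist force passes 120 N, or if a joint passes its speed limit or range.

### The arm

A 6-joint arm with a two-finger parallel gripper is mounted at the origin on the work surface. World frame = base frame: x ahead of the robot, y to its left, z up, the work surface at z = 0. Lengths are in m, angles in rad, forces in N, time in s.
With the tool pointing down it reaches from about 0.25 to 0.775 m from the base axis. Payload 4 kg.
Tool frame: the origin (TCP) lies on the centre line of the jaws, within the pads' length; the fingertips stand 25 mm ahead of it and the grasp point (between the pads) lies 6 mm ahead of it (manip.tip_reach is the distance from the TCP to the fingertips, in m); x points along the fingers, y is the direction in which the jaws open and shut, and the axes are right-handed (so a half turn about x gives the same grasp; the last joint's range is limited). The gripper opens to 94 mm and grips with 3 to 60 N. Pads are 16 mm wide; open, the fingers measure 119 mm over their backs; the gripper's body (75 mm by 177 mm) begins 78 mm behind the grasp point.
Start: joints at [-1.374, 0.087, 1.371, -0, 1.684, -0.103], TCP at [0.162, -0.525, 0.231] pointing down, gripper open.
Joint ranges: [-3.1, 3.1], [-0.76, 2.03], [0.27, 2.55], [-1.08, 4.22], [0.17, 2.65], [-2.57, 2.57]. Speed limits (rad/s): [2.79, 2.79, 3.14, 3.14, 3.14, 3.14].

### API

Orientations are given as a unit quaternion [x, y, z, w].
In Python, from station import manip gives the robot as it stands. The module is installed in compiled form; this text tells all that it offers.
- The arm moves only by the shell command python3 -m handwheel 'ROWS' [FORCE]. ROWS is a JSON object of lists of equal length, an entry for each row: "slide": the shift along the tool's x, y, z in units of 30 mm (1.0 is 30 mm), a list of three; "spin": the turn about the tool's x in units of 5 degrees (1.0 is 5 degrees); "fingers": the finger opening in mm, from 0 to 94. In form: {"slide": [[tx, ty, tz], ...], "spin": [spin, ...], "fingers": [fingers, ...]}. A call has 1 to 20 rows; each row is the pose to reach, as a shift and turn from the pose commanded when the call began, along the tool's axes at that moment; what a row does not reach only later rows make up. A row lasts 1/12 s, in which the tool goes at most 41.7 mm and 7.16 degrees, less where a joint would pass 70% of its speed; a pose out of reach is approached as far as the arm can. A call with a gripper value outside its range is refused whole. The fingers move at their own pace and stop on an object; FORCE is the grip in N (left out, the last holds). Time passes only in rows, so rows that repeat a pose let the fingers close. It gives the time, the measured TCP pose, the force and the opening at its end, in the units of the state.
- manip.sense(): the state, without advancing time (a new reading comes with each control period).
- manip.camera(name): name is "scene" or "top" or "wrist"; returns the picture (400x640x3 uint8, red, green, blue); there is no depth.
- manip.camera_info(name): a dict with "fovy" (degrees; the focal length in pixels is half the picture's height over the tangent of half this angle, whatever the lens; pixels are square), "cx", "cy" (the principal point, pixels), "k1" (the pictures are not rectified: a ray, as slopes to the right and down, at radius r is drawn at 1 + k1 r^2 times it, then the intrinsics apply), "camera_from_world" (4x4, takes a point from world to camera coordinates). Camera axes: x right, y down, z forward; pixel columns grow to the right and rows downward; lengths in m; the calibration is good to about 2 mm. A picture is of the moment at which its call begins: read the wrist's pose just before it. camera_info takes no time and is no camera call; for the wrist camera it gives the pose at the moment of the call.
- manip.job_done(): hands the job in, once; it reports no verdict.
The state is a dict: "time_s": time; "joint_pos": joint angles; "joint_velocities": joint speeds; "tau": joint torques, N m; "tool_pos": TCP position; "orientation": TCP orientation; "wrist_force": force on the tool from outside, world axes, zero at the start; "torque": the same for the moment, N m; "grip_width": finger opening in m.
Only numpy, scipy, OpenCV 4.12 (cv2) and the standard library are available. Lean on these libraries where they do the work, as an engineer would, in place of code of your own. Each camera call takes 0.05 s, during which the arm holds its last target. There are 200 camera calls.

## Working session

There is one attempt and no reset: what is moved stays moved. The work goes in short steps, Python scripts to look and compute and a shell command to move; the robot and the scene stay as the last step left them, time stands still between calls to the robot, and variables do not carry over. Pictures are saved under pics/ and viewed, and the job is handed in when it is done.

```bash
mkdir -p pics
cat > h.py <<'E'
import numpy as np,cv2
from station import manip
def K(i):
    f=200/np.tan(np.radians(i['fovy'])/2); return f
def proj(i,P):
    P=np.atleast_2d(P);T=np.array(i['camera_from_world']);c=P@T[:3,:3].T+T[:3,3]
    s=c[:,:2]/c[:,2:];r2=(s**2).sum(1,keepdims=True)
    return s*(1+i['k1']*r2)*K(i)+[i['cx'],i['cy']]
def ray(i,uv):
    d=(np.array(uv,float)-[i['cx'],i['cy']])/K(i);s=d.copy()
    for _ in range(30): s=d/(1+i['k1']*(s@s))
    T=np.array(i['camera_from_world']);R=T[:3,:3]
    return -R.T@T[:3,3],R.T@np.array([s[0],s[1],1])
def atz(i,uv,z):
    o,d=ray(i,uv);return o+d*(z-o[2])/d[2]
def snap(n,f,crop=None,s=1):
    i=manip.camera_info(n);im=manip.camera(n)[:,:,::-1].copy()
    cv2.imwrite(f'pics/raw_{f}.png',im)
    if crop: x0,y0,x1,y1=crop;im=cv2.resize(im[y0:y1,x0:x1],None,fx=s,fy=s,interpolation=cv2.INTER_CUBIC)
    cv2.imwrite(f'pics/{f}.png',im);return i
E
python3 - <<'E'
from h import *
s=manip.sense();print(s['time_s'],s['tool_pos'],s['orientation'],s['grip_width'])
for n in('scene','top','wrist'):
    i=snap(n,n+'0');print(n,i['fovy'],i['k1'],np.round(i['camera_from_world'],3).tolist())
E
```

```text
0.0 [ 0.16230609 -0.52499898  0.22932095] [-0.69911998 -0.10636544  0.69923382 -0.10483185] 0.09416866172309142
scene 48.11411314123005 -0.024031296138067933 [[-0.756, 0.655, -0.005, 0.431], [0.459, 0.524, -0.718, -0.212], [-0.467, -0.545, -0.696, 1.566], [0.0, 0.0, 0.0, 1.0]]
top 56.110402793896256 0.03141340356095063 [[-0.001, -1.0, -0.019, 0.032], [-0.995, 0.003, -0.101, 0.569], [0.101, 0.018, -0.995, 1.038], [0.0, 0.0, 0.0, 1.0]]
wrist 67.64584874254872 -0.011552414468797668 [[0.295, -0.956, -0.001, -0.549], [-0.923, -0.285, 0.257, -0.027], [-0.246, -0.075, -0.966, 0.39], [0.0, 0.0, 0.0, 1.0]]
```

View pics/top0.png

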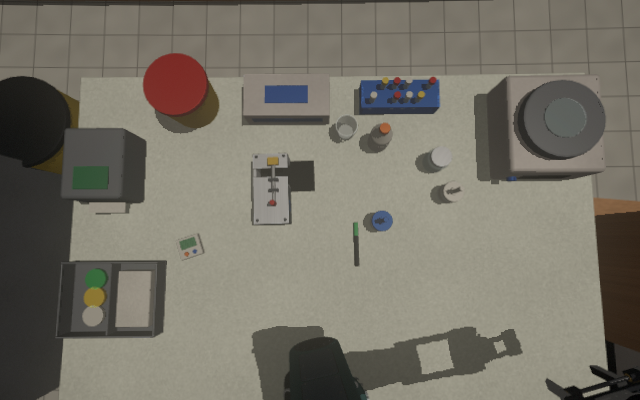

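View pics/scene0.png

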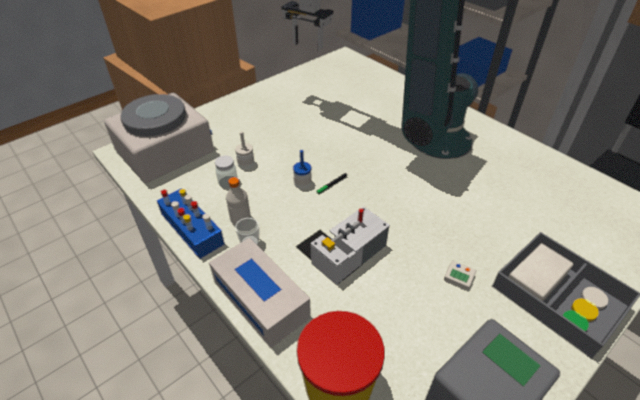

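View pics/wrist0.png

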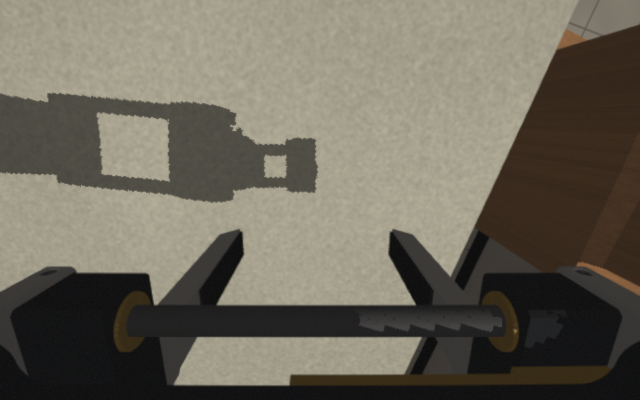

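Run:
```python
from h import *
im=cv2.imread('pics/raw_top0.png')[130:280,230:430];cv2.imwrite('pics/top0c.png',cv2.resize(im,None,fx=4,fy=4,interpolation=cv2.INTER_CUBIC))
im=cv2.imread('pics/raw_scene0.png')[140:290,260:460];cv2.imwrite('pics/sc0c.png',cv2.resize(im,None,fx=4,fy=4,interpolation=cv2.INTER_CUBIC))
```

```text
(no output)
```

View pics/top0c.png

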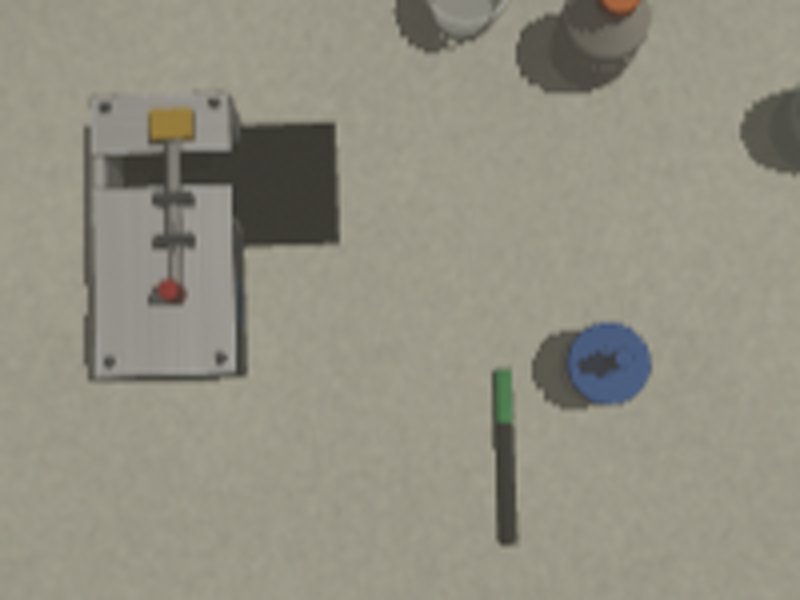

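View pics/sc0c.png

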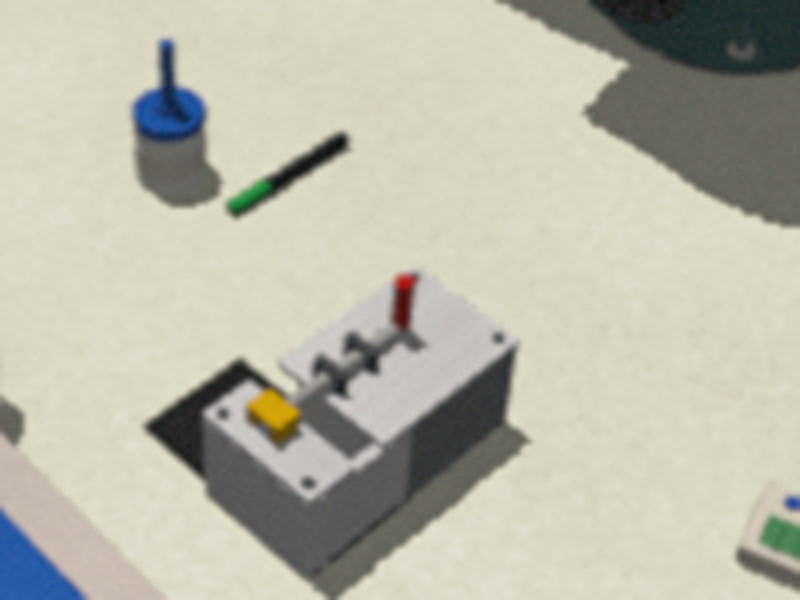

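```bash
cat > fit.py <<'E'
from h import *
from scipy.optimize import least_squares
i=manip.camera_info('top')
px=lambda c:np.array([230+c[0]/4-.4,130+c[1]/4-.4])
m=[((92,95),(52,65,84)),((93,378),(-140,65,84)),((236,377),(-140,-30,84)),((230,92),(52,-30,84)),((336,123),(45,-100,6)),((339,241),(-45,-100,6)),((172,124),(28,8,101))]
U=np.array([px(a) for a,_ in m]);D=np.array([b for _,b in m])/1e3
def W(p,D):
    c,s=np.cos(p[2]),np.sin(p[2]);return np.c_[p[0]+c*D[:,0]-s*D[:,1],p[1]+s*D[:,0]+c*D[:,1],D[:,2]]
r=least_squares(lambda p:(proj(i,W(p,D))-U).ravel(),[.5,.1,0])
print(r.x,np.round(r.fun.reshape(-1,2),1).tolist())
k=atz(i,px((171,289)),.133);c,s=np.cos(r.x[2]),np.sin(r.x[2])
print('knob',k,'dock',np.array([[c,s],[-s,c]])@(k[:2]-r.x[:2]))
print('cupcap',atz(i,px((610,364)),.066),'stem',atz(i,px((627,355)),.128))
print('marker',atz(i,px((502,370)),.012),atz(i,px((508,543)),.012))
E
python3 fit.py
```

```text
[0.64128585 0.14431237 0.0260735 ] [[-0.2, 0.4], [0.3, -0.1], [-0.1, -0.9], [0.0, 0.1], [0.0, -0.0], [0.1, 0.9], [-0.1, -0.1]]
knob [0.55438076 0.1476711  0.133     ] dock [-0.08678798  0.00562325]
cupcap [ 0.50875977 -0.14257877  0.066     ] stem [ 0.51165096 -0.1441685   0.128     ]
marker [ 0.50705497 -0.07356557  0.012     ] [ 0.38476236 -0.07637367  0.012     ]
```

```bash
cat > go.py <<'E'
import sys
from h import *
from scipy.spatial.transform import Rotation as Ro
DP=[0.64128585,0.14431237,0.0260735]
def dock(x,y,z):
    c,s=np.cos(DP[2]),np.sin(DP[2]);x,y=x/1e3,y/1e3;return np.array([DP[0]+c*x-s*y,DP[1]+s*x+c*y,z/1e3])
def undock(P):
    c,s=np.cos(DP[2]),np.sin(DP[2]);d=np.array(P[:2])-DP[:2];return np.r_[c*d[0]+s*d[1],-s*d[0]+c*d[1],P[2]]*1e3
def st():
    s=manip.sense();R=Ro.from_quat(s['orientation']).as_matrix();g=np.array(s['tool_pos'])+.006*R[:,0];return s,R,g
def slide(P):
    s,R,g=st();return np.round(R.T@(np.array(P)-g)/.03,3)
def status():
    s,R,g=st();print('t',round(s['time_s'],2),'g',np.round(g,4),'dock',np.round(undock(g),1),'F',np.round(s['wrist_force'],1),'w',round(s['grip_width'],4))
    a=np.degrees(np.arctan2(R[1,1],R[0,1])-DP[2]-np.pi/2)
    a=(a+90)%180-90
    print('jaw off dock y deg',round(a,2),'xaxis',np.round(R[:,0],3),'yaxis',np.round(R[:,1],3),'zaxis',np.round(R[:,2],3),'spin units +:',round(a/5,2),'j6',round(s['joint_pos'][5],2))
E
python3 - <<'E'
from go import *
status();i=manip.camera_info('wrist');T=np.array(i['camera_from_world']);print('cam',-T[:3,:3].T@T[:3,3])
print('knob hover',slide(dock(-87,8,185)))
E
```

```text
t 0.15 g [ 0.1624 -0.5251  0.2236] dock [-496.2 -656.7  223.6] F [-0.4  0.3 -0.1] w 0.0941
jaw off dock y deg 15.69 xaxis [-0.     0.002 -1.   ] yaxis [ 0.295 -0.955 -0.002] zaxis [-0.955 -0.295 -0.   ] spin units +: 3.14 j6 -0.1
cam [ 0.23273956 -0.50282291  0.38374741]
knob hover [  1.318 -17.642 -19.123]
```

```bash
python3 -m handwheel '{"slide":[[0.8,-17.6,-19.1],[0.8,-17.6,-19.1],[0.8,-17.6,-19.1],[0.8,-17.6,-19.1],[0.8,-17.6,-19.1],[0.8,-17.6,-19.1],[0.8,-17.6,-19.1],[0.8,-17.6,-19.1],[0.8,-17.6,-19.1],[0.8,-17.6,-19.1],[0.8,-17.6,-19.1],[0.8,-17.6,-19.1],[0.8,-17.6,-19.1],[0.8,-17.6,-19.1],[0.8,-17.6,-19.1],[0.8,-17.6,-19.1],[0.8,-17.6,-19.1],[0.8,-17.6,-19.1],[0.8,-17.6,-19.1],[0.8,-17.6,-19.1]],"spin":[3.14,3.14,3.14,3.14,3.14,3.14,3.14,3.14,3.14,3.14,3.14,3.14,3.14,3.14,3.14,3.14,3.14,3.14,3.14,3.14],"fingers":[50,50,50,50,50,50,50,50,50,50,50,50,50,50,50,50,50,50,50,50]}' 20
python3 - <<'E'
from go import *
status();print('knob hover',slide(dock(-87,8,200)))
E
```

```text
time_s: 1.82
tool_pos: [0.555, 0.1529, 0.2044]
orientation: [-0.706, -0.012, 0.708, -0.01]
wrist_force: [-0.4, 0.1, -1.1]
grip_width: 0.0501
t 1.82 g [0.555  0.1529 0.1984] dock [-86.   10.9 198.4] F [-0.4  0.1 -1.1] w 0.0501
jaw off dock y deg 0.31 xaxis [-0.002  0.002 -1.   ] yaxis [ 0.031 -1.    -0.002] zaxis [-1.    -0.031  0.002] spin units +: 0.06 j6 1.71
knob hover [-0.052  0.095  0.033]
```

Run:
```python
from go import *
i=snap('wrist','w1')
print(proj(i,[dock(-87,8,133),dock(28,8,101),dock(52,65,84),dock(52,-30,84),dock(12,-30,84),dock(-12,-30,84)]).round())
print(proj(i,[st()[2]]))
```

```text
[[320. 220.]
 [321.  71.]
 [252.  43.]
 [366.  43.]
 [364.  94.]
 [363. 122.]]
[[320.79763187 255.66451136]]
```

View pics/w1.png

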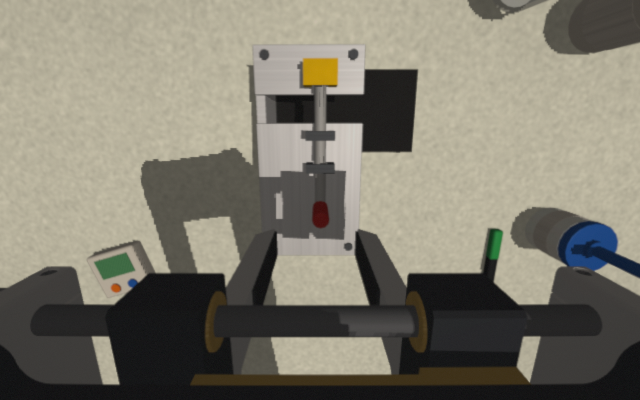

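```bash
python3 -m handwheel '{"slide":[[0,0.095,0.03],[1.0,0.095,0.03],[2.0,0.095,0.03],[2.54,0.095,0.03],[2.54,0.095,0.03],[2.54,0.095,0.03],[2.54,0.095,0.03],[2.54,0.095,0.03],[2.54,0.095,0.03],[2.54,0.095,0.03],[2.54,0.095,0.03],[2.54,0.095,0.03],[2.54,0.095,0.03],[2.54,0.095,0.03],[2.54,0.095,0.03],[2.54,0.095,0.03]],"spin":[0,0,0,0,0,0,0,0,0,0,0,0,0,0,0,0],"fingers":[40,40,40,40,40,40,5,5,5,5,5,5,5,5,5,5]}' 25
python3 - <<'E'
from go import *
status();snap('scene','s2',(320,150,440,240),6)
E
```

```text
time_s: 3.2
tool_pos: [0.5541, 0.1494, 0.1324]
orientation: [0.709, 0.013, -0.706, 0.007]
wrist_force: [0.7, 8.0, 2.6]
grip_width: 0.0134
t 3.2 g [0.5541 0.1494 0.1264] dock [-87.    7.4 126.4] F [0.7 8.  2.6] w 0.0134
jaw off dock y deg 0.11 xaxis [ 0.004  0.008 -1.   ] yaxis [ 0.028 -1.    -0.008] zaxis [-1.    -0.028 -0.004] spin units +: 0.02 j6 1.7
```

View pics/s2.png

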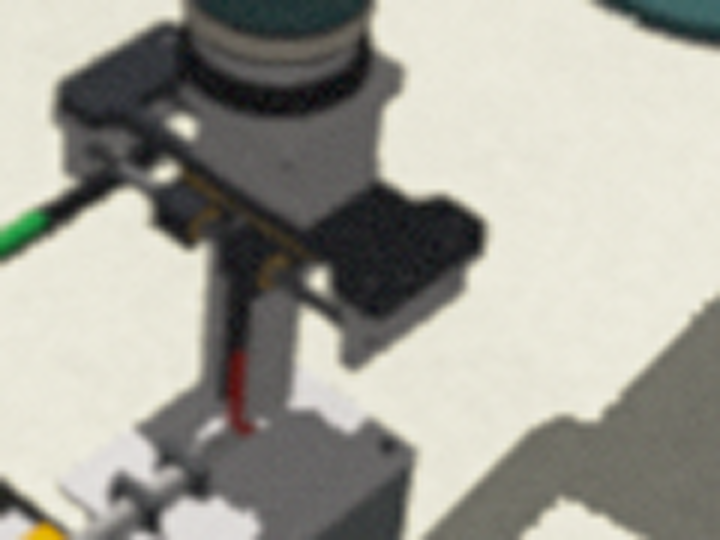

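```bash
python3 -m handwheel '{"slide":[[0,0,0.1],[0,0,0.25],[0,0,0.4],[0,0,0.55],[0,0,0.7],[0,0,0.85],[0,0,1.0],[0,0,1.1],[0,0,1.2],[0,0,1.25],[0,0,1.3],[0,0,1.33],[0,0,1.33],[0,0,1.33],[0,0,1.33]],"spin":[0,0,0,0,0,0,0,0,0,0,0,0,0,0,0],"fingers":[5,5,5,5,5,5,5,5,5,5,5,5,5,5,5]}' 25
python3 - <<'E'
from go import *
status();i=snap('top','t3',(230,130,310,240),7)
print(((proj(i,[dock(-125,8,133),dock(-119,8,133),dock(-16,8,97),dock(-12,8,97)])-[230,130])*7).round())
E
```

```text
time_s: 4.5
tool_pos: [0.5161, 0.1481, 0.1324]
orientation: [0.71, 0.013, -0.704, 0.007]
wrist_force: [6.0, 8.4, -0.3]
grip_width: 0.0138
t 4.5 g [0.5161 0.1481 0.1264] dock [-125.     7.1  126.4] F [ 6.   8.4 -0.3] w 0.0138
jaw off dock y deg 0.08 xaxis [ 0.009  0.008 -1.   ] yaxis [ 0.028 -1.    -0.008] zaxis [-1.    -0.027 -0.009] spin units +: 0.02 j6 1.71
[[291. 607.]
 [291. 591.]
 [301. 328.]
 [301. 318.]]
```

View pics/t3.png

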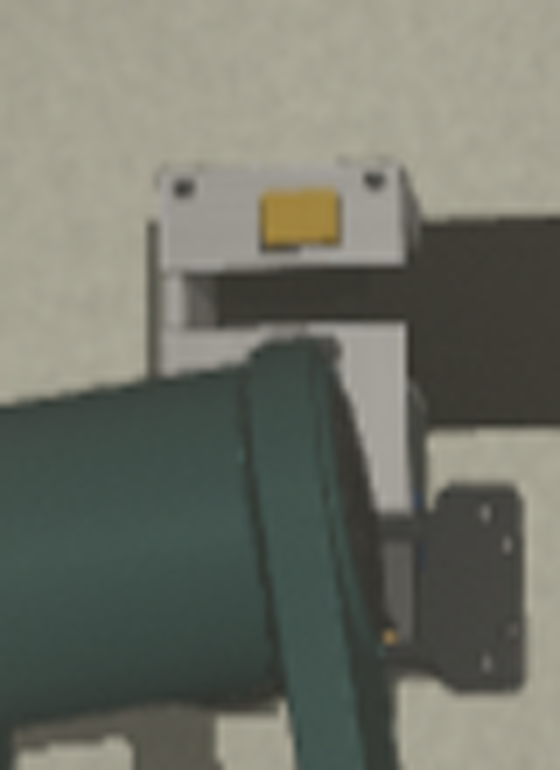

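```bash
python3 -m handwheel '{"slide":[[0,0,0],[0,0,0],[0,0,0],[-0.5,0,0],[-1.5,0,0],[-2.4,0,0],[-2.4,0,0]],"spin":[0,0,0,0,0,0,0],"fingers":[40,40,40,40,40,40,40]}' 25
python3 - <<'E'
from go import *
status();print(slide([0.510,-0.1435,0.2]))
E
```

```text
time_s: 5.13
tool_pos: [0.5159, 0.1443, 0.2089]
orientation: [0.711, 0.009, -0.703, 0.009]
wrist_force: [-0.7, 0.2, 1.3]
grip_width: 0.0401
t 5.13 g [0.516  0.1443 0.2029] dock [-125.2    3.3  202.9] F [-0.7  0.2  1.3] w 0.0401
jaw off dock y deg -0.04 xaxis [ 0.011  0.001 -1.   ] yaxis [ 0.025 -1.    -0.001] zaxis [-1.    -0.025 -0.011] spin units +: -0.01 j6 1.71
[0.084 9.585 0.444]
```

```bash
python3 -m handwheel '{"slide":[[0,9.58,0.44],[0,9.58,0.44],[0,9.58,0.44],[0,9.58,0.44],[0,9.58,0.44],[0,9.58,0.44],[0,9.58,0.44],[0,9.58,0.44],[0,9.58,0.44],[0,9.58,0.44],[0,9.58,0.44],[0,9.58,0.44],[0,9.58,0.44]],"spin":[0,0,0,0,0,0,0,0,0,0,0,0,0],"fingers":[40,40,40,40,40,40,40,40,40,40,40,40,40]}' 25
python3 - <<'E'
from go import *
status();i=snap('wrist','w4');print(proj(i,[[.51,-.1435,.128],[.51,-.1435,.066],st()[2]]).round())
snap('top','t4',(230,130,430,280),4)
E
```

```text
time_s: 6.22
tool_pos: [0.5076, -0.142, 0.2024]
orientation: [0.707, 0.01, -0.707, 0.01]
wrist_force: [1.5, -0.1, 0.5]
grip_width: 0.0402
t 6.22 g [ 0.5076 -0.142   0.1964] dock [-141.1 -282.7  196.4] F [ 1.5 -0.1  0.5] w 0.0402
jaw off dock y deg 0.12 xaxis [ 0. -0. -1.] yaxis [ 0.028 -1.     0.   ] zaxis [-1.    -0.028 -0.   ] spin units +: 0.02 j6 1.16
[[318. 215.]
 [318. 196.]
 [317. 254.]]
```

View pics/w4.png

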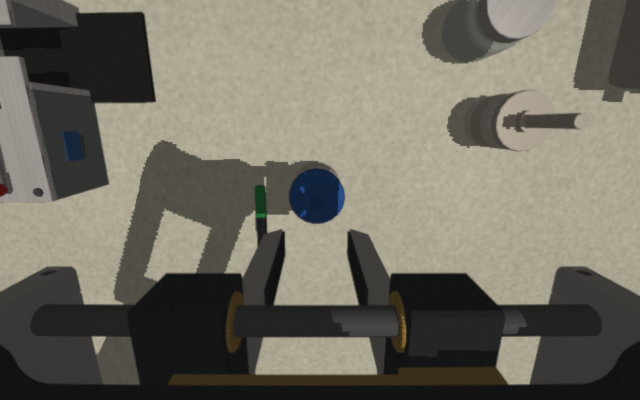

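View pics/t4.png

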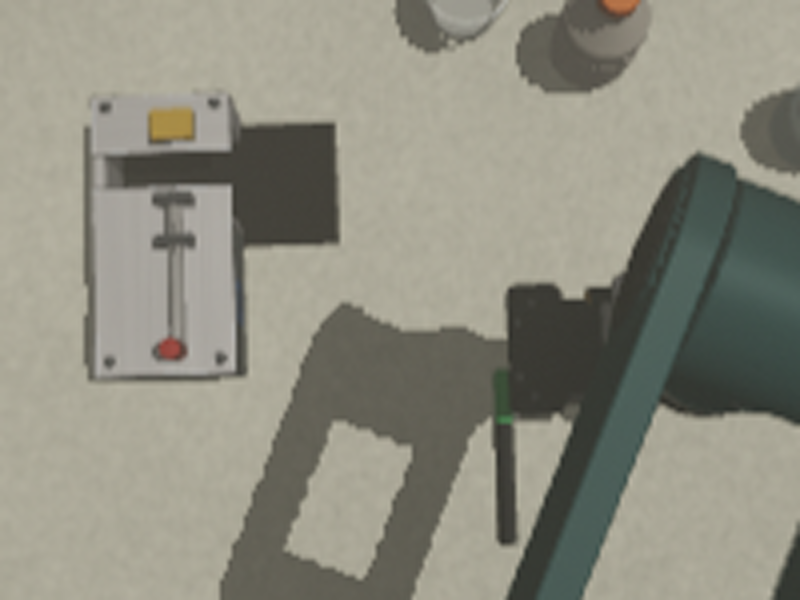

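```bash
python3 -m handwheel '{"slide":[[0.8,0.035,-0.09],[1.7,0.035,-0.09],[2.4,0.035,-0.09],[2.6,0.035,-0.09],[2.6,0.035,-0.09],[2.6,0.035,-0.09],[2.6,0.035,-0.09],[2.6,0.035,-0.09],[2.6,0.035,-0.09]],"spin":[0,0,0,0,0,0,0,0,0],"fingers":[40,40,40,40,40,40,40,40,40]}' 15
python3 - <<'E'
from go import *
status();print(slide([.5105,-.143,.118]));i=snap('wrist','w5',(220,130,420,280),4);print(((proj(i,[[.51,-.143,.128],[.51,-.143,.066],st()[2]])-[220,130])*4).round())
E
```

```text
time_s: 7.07
tool_pos: [0.511, -0.1447, 0.1259]
orientation: [0.708, 0.009, -0.706, 0.01]
wrist_force: [-0.1, 0.4, -0.3]
grip_width: 0.0402
t 7.07 g [ 0.511  -0.1447  0.1199] dock [-137.7 -285.5  119.9] F [-0.1  0.4 -0.3] w 0.0402
jaw off dock y deg -0.01 xaxis [ 0.003 -0.001 -1.   ] yaxis [ 0.026 -1.     0.001] zaxis [-1.    -0.026 -0.003] spin units +: -0.0 j6 1.16
[ 0.064 -0.057  0.017]
[[374. 526.]
 [376. 380.]
 [385. 495.]]
```

View pics/w5.png

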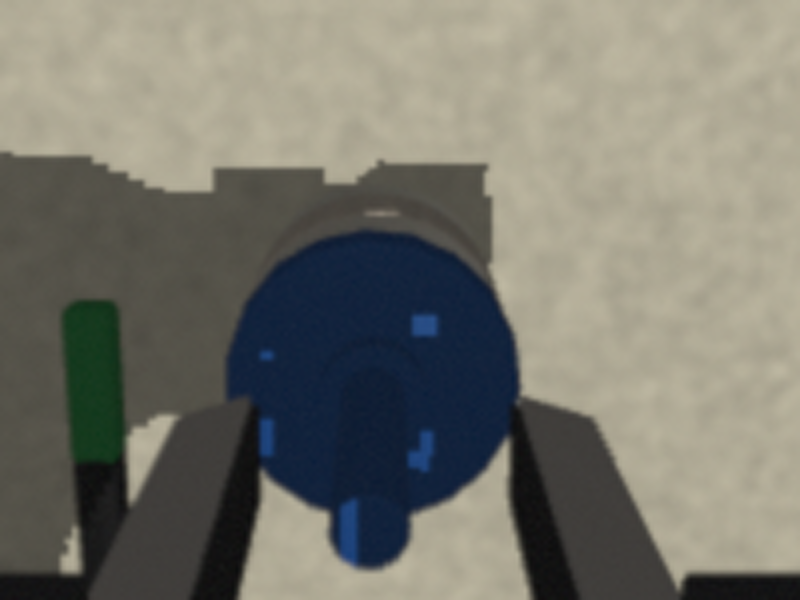

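```bash
python3 -m handwheel '{"slide":[[0.05,-0.07,0.05],[0.05,-0.07,0.05],[0.05,-0.07,0.05],[0.05,-0.07,0.05],[0.05,-0.07,0.05],[0.05,-0.07,0.05],[0.05,-0.07,0.05],[0.05,-0.07,0.05],[0.05,-0.07,0.05],[-0.15,-0.07,0.05],[-0.35,-0.07,0.05],[-0.6,-0.07,0.05],[-0.6,-0.07,0.05],[-0.6,-0.07,0.05]],"spin":[0,0,0,0,0,0,0,0,0,0,0,0,0,0],"fingers":[40,5,5,5,5,5,5,5,5,5,5,5,5,5]}' 25
python3 - <<'E'
from go import *
status();_,_,g=st();P=dock(0,-85,0);P[2]=g[2];print(slide(P));i=snap('wrist','w6')
E
```

```text
time_s: 8.28
tool_pos: [0.5092, -0.1425, 0.1434]
orientation: [0.708, 0.009, -0.706, 0.009]
wrist_force: [0.1, -0.0, -1.6]
grip_width: 0.0113
t 8.28 g [ 0.5092 -0.1425  0.1374] dock [-139.5 -283.3  137.4] F [ 0.1 -0.  -1.6] w 0.0113
jaw off dock y deg -0.02 xaxis [ 0.002 -0.001 -1.   ] yaxis [ 0.026 -1.     0.001] zaxis [-1.    -0.026 -0.002] spin units +: -0.0 j6 1.16
[ 3.000e-03 -6.610e+00 -4.648e+00]
```

View pics/w6.png

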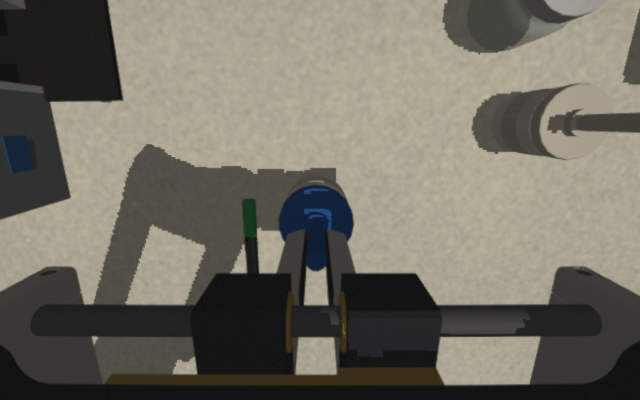

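```bash
python3 -m handwheel '{"slide":[[0,-0.15,-0.1],[0,-0.5,-0.35],[0,-1.1,-0.77],[0,-1.8,-1.26],[0,-2.5,-1.76],[0,-3.2,-2.25],[0,-3.9,-2.74],[0,-4.6,-3.23],[0,-5.2,-3.66],[0,-5.7,-4.0],[0,-6.1,-4.29],[0,-6.4,-4.5],[0,-6.55,-4.6],[0,-6.6,-4.64],[0,-6.6,-4.64],[0,-6.6,-4.64],[0,-6.6,-4.64],[0,-6.6,-4.64]],"spin":[0,0,0,0,0,0,0,0,0,0,0,0,0,0,0,0,0,0],"fingers":[5,5,5,5,5,5,5,5,5,5,5,5,5,5,5,5,5,5]}' 25
python3 - <<'E'
from go import *
status();print(slide(dock(0,-85,129)));i=snap('wrist','w7')
print(proj(i,[dock(12,-30,84),dock(-12,-30,84),dock(45,-100,6),dock(-45,-100,6),dock(28,8,101),dock(0,-85,138)]).round())
snap('scene','s7',(240,130,420,270),4.4)
E
```

```text
time_s: 9.83
tool_pos: [0.6425, 0.0585, 0.1425]
orientation: [0.707, 0.009, -0.707, 0.009]
wrist_force: [-0.3, 0.6, -1.7]
grip_width: 0.0115
t 9.83 g [0.6425 0.0585 0.1365] dock [ -1.1 -85.8 136.5] F [-0.3  0.6 -1.7] w 0.0115
jaw off dock y deg -0.08 xaxis [ 0. -0. -1.] yaxis [ 0.025 -1.     0.   ] zaxis [-1.    -0.025 -0.   ] spin units +: -0.02 j6 1.55
[ 0.249 -0.028 -0.036]
[[241. 208.]
 [243. 238.]
 [331. 152.]
 [330. 240.]
 [177. 192.]
 [315. 253.]]
```

View pics/w7.png

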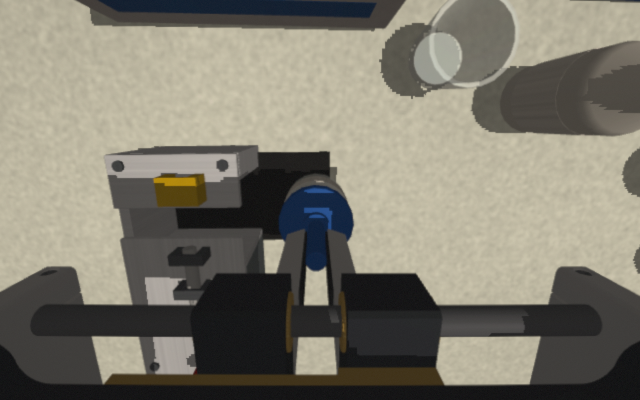

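View pics/s7.png

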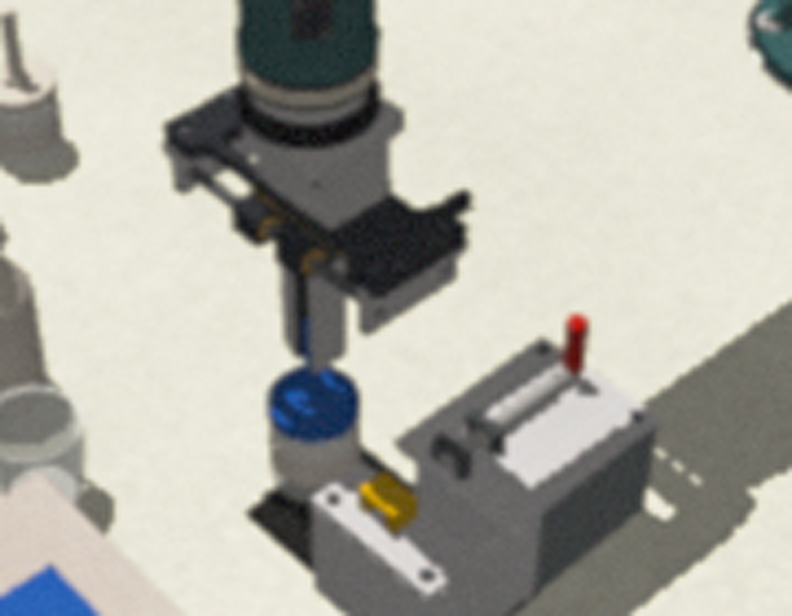

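```bash
python3 -m handwheel '{"slide":[[0.1,-0.02,-0.037],[0.2,-0.02,-0.037],[0.28,-0.02,-0.037],[0.34,-0.02,-0.037],[0.34,-0.02,-0.037],[0.34,-0.02,-0.037],[0.34,-0.02,-0.037],[0.34,-0.02,-0.037]],"spin":[0,0,0,0,0,0,0,0],"fingers":[5,5,5,5,5,5,5,5]}' 25
python3 - <<'E'
from go import *
status();i=snap('wrist','w8',(220,130,420,280),4)
# expected cap outline centre for axis at dock x=0
for x in(-3,0,3):print(((proj(i,[dock(x,-85.5,72+2),dock(x,-85.5,8)])-[220,130])*4).round().tolist())
snap('scene','s8',(280,190,360,260),9)
E
```

```text
time_s: 10.6
tool_pos: [0.6439, 0.0599, 0.1323]
orientation: [0.707, 0.009, -0.707, 0.009]
wrist_force: [-0.3, 0.1, -1.6]
grip_width: 0.0113
t 10.6 g [0.6439 0.0599 0.1263] dock [  0.4 -84.4 126.3] F [-0.3  0.1 -1.6] w 0.0113
jaw off dock y deg -0.01 xaxis [ 0. -0. -1.] yaxis [ 0.026 -1.     0.   ] zaxis [-1.    -0.026 -0.   ] spin units +: -0.0 j6 1.55
[[391.0, 394.0], [389.0, 301.0]]
[[391.0, 379.0], [389.0, 289.0]]
[[391.0, 364.0], [389.0, 277.0]]
```

View pics/w8.png

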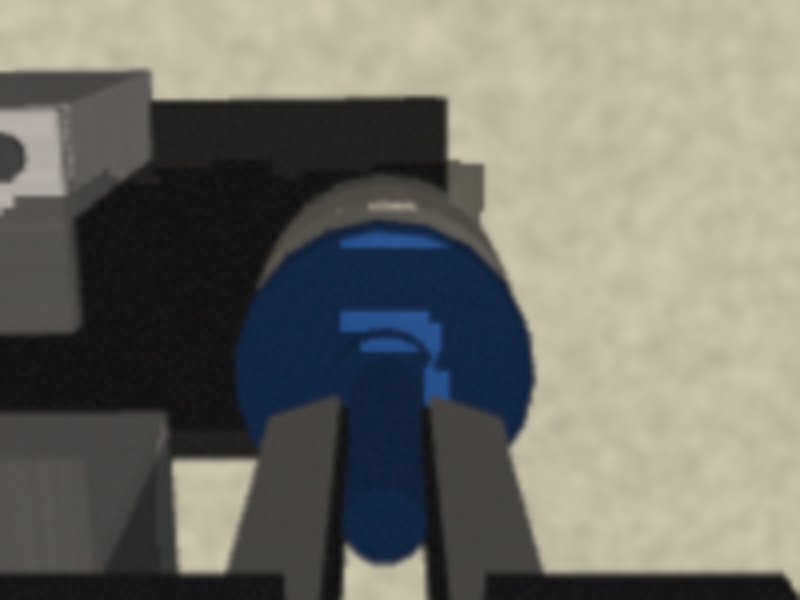

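View pics/s8.png

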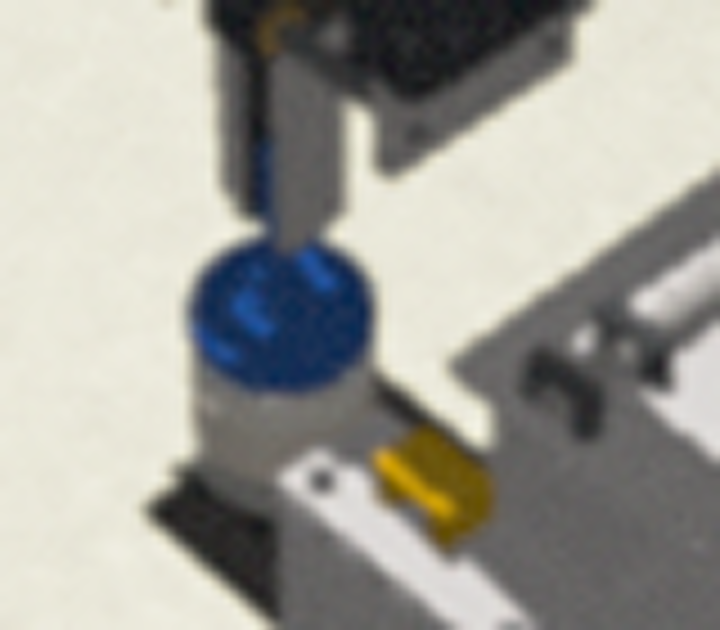

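Run:
```python
from go import *
i=manip.camera_info('wrist');q=lambda P:((proj(i,P)-[220,130])*4).round().tolist()
print('apron',q([dock(45,-100,6),dock(-45,-60,6)]), 'ledge',q([dock(52,-30,84),dock(12,-30,84),dock(-12,-30,84)]))
a=np.linspace(0,2*np.pi,73)
for z in(72,74,76):
  for x in(0,2):
    c=(proj(i,np.array([dock(x+28.5*np.cos(t),-84.4+28.5*np.sin(t),z) for t in a]))-[220,130])*4
    print(z,x,'L',c[:,0].min().round(),'R',c[:,0].max().round(),'T',c[:,1].min().round(), 'stemtop',q([dock(x,-84.4,z+62)]))
```

```text
apron [[451.0, 100.0], [288.0, 459.0]] ledge [[62.0, 107.0], [78.0, 334.0], [87.0, 460.0]]
72 0 L 234.0 R 535.0 T 228.0 stemtop [[386.0, 521.0]]
72 2 L 234.0 R 535.0 T 218.0 stemtop [[386.0, 508.0]]
74 0 L 233.0 R 536.0 T 231.0 stemtop [[386.0, 528.0]]
74 2 L 233.0 R 537.0 T 220.0 stemtop [[386.0, 514.0]]
76 0 L 232.0 R 538.0 T 233.0 stemtop [[386.0, 534.0]]
76 2 L 231.0 R 538.0 T 222.0 stemtop [[386.0, 521.0]]
```

```bash
python3 -m handwheel '{"slide":[[0,-0.1,0.02],[0,-0.3,0.02],[0,-0.55,0.02],[0,-0.8,0.02],[0,-1.05,0.02],[0,-1.3,0.02],[0,-1.5,0.02],[0,-1.7,0.02],[0,-1.9,0.02],[0,-2.1,0.02],[0,-2.3,0.02],[0,-2.45,0.02],[0,-2.5,0.02],[0,-2.5,0.02],[0,-2.5,0.02],[0,-2.5,0.02]],"spin":[0,0,0,0,0,0,0,0,0,0,0,0,0,0,0,0],"fingers":[5,5,5,5,5,5,5,5,5,5,5,5,5,5,5,5]}' 25
python3 - <<'E'
from go import *
status();print(slide(dock(0,26,126)));snap('wrist','w9',(200,100,440,280),3.3)
E
```

```text
time_s: 12.03
tool_pos: [0.6413, 0.1345, 0.132]
orientation: [-0.707, -0.009, 0.707, -0.009]
wrist_force: [-0.3, 0.6, -1.2]
grip_width: 0.0117
t 12.03 g [0.6413 0.1345 0.126 ] dock [ -0.3  -9.8 126. ] F [-0.3  0.6 -1.2] w 0.0117
jaw off dock y deg -0.04 xaxis [-0. -0. -1.] yaxis [ 0.025 -1.     0.   ] zaxis [-1.    -0.025  0.   ] spin units +: -0.01 j6 1.67
[ 1.000e-03 -1.194e+00 -9.000e-03]
```

View pics/w9.png

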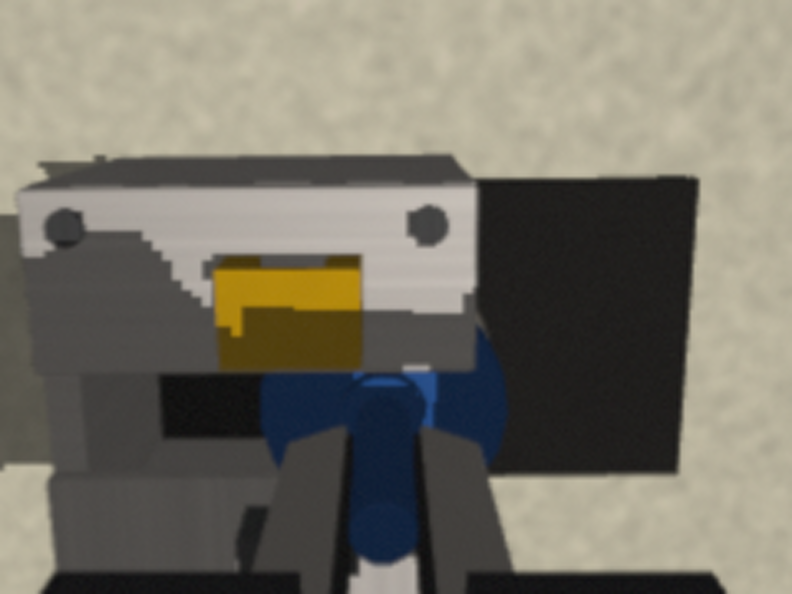

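```bash
python3 -m handwheel '{"slide":[[0,-0.1,0],[0,-0.25,0],[0,-0.45,0],[0,-0.65,0],[0,-0.85,0],[0,-1.0,0],[0,-1.12,0],[0,-1.2,0],[0,-1.2,0],[0,-1.2,0],[0,-1.2,0]],"spin":[0,0,0,0,0,0,0,0,0,0,0],"fingers":[5,5,5,5,5,5,5,5,5,5,5]}' 25
python3 - <<'E'
from go import *
status()
E
python3 -m handwheel '{"slide":[[0.03,0,0],[0.06,0,0],[0.06,0,0],[0.06,0,0],[0.06,0,0]],"spin":[0,0,0,0,0],"fingers":[5,5,5,5,5]}' 25
python3 - <<'E'
from go import *
status()
E
```

```text
time_s: 13.0
tool_pos: [0.6403, 0.1706, 0.132]
orientation: [0.707, 0.009, -0.707, 0.009]
wrist_force: [0.2, 0.5, 0.4]
grip_width: 0.0115
t 13.0 g [0.6403 0.1706 0.126 ] dock [ -0.3  26.3 126. ] F [0.2 0.5 0.4] w 0.0115
jaw off dock y deg -0.03 xaxis [ 0. -0. -1.] yaxis [ 0.026 -1.     0.   ] zaxis [-1.    -0.026 -0.   ] spin units +: -0.01 j6 1.72
time_s: 13.42
tool_pos: [0.6403, 0.1707, 0.1302]
orientation: [-0.707, -0.009, 0.707, -0.009]
wrist_force: [0.7, 0.1, -1.3]
grip_width: 0.0116
t 13.42 g [0.6403 0.1707 0.1242] dock [ -0.3  26.4 124.2] F [ 0.7  0.1 -1.3] w 0.0116
jaw off dock y deg -0.03 xaxis [-0. -0. -1.] yaxis [ 0.026 -1.     0.   ] zaxis [-1.    -0.026  0.   ] spin units +: -0.01 j6 1.72
```

```bash
python3 -m handwheel '{"slide":[[0.03,0,0],[0.06,0,0],[0.06,0,0],[0.06,0,0],[0.06,0,0]],"spin":[0,0,0,0,0],"fingers":[5,5,5,5,5]}' 25
python3 - <<'E'
from go import *
status();snap('wrist','w10',(200,100,440,280),3.3)
E
```

```text
time_s: 13.83
tool_pos: [0.6405, 0.1708, 0.1287]
orientation: [0.707, 0.009, -0.707, 0.009]
wrist_force: [0.4, -1.9, 1.0]
grip_width: 0.0117
t 13.83 g [0.6405 0.1708 0.1227] dock [-1.000e-01  2.650e+01  1.227e+02] F [ 0.4 -1.9  1. ] w 0.0117
jaw off dock y deg -0.02 xaxis [ 0.001 -0.    -1.   ] yaxis [ 0.026 -1.     0.   ] zaxis [-1.    -0.026 -0.001] spin units +: -0.0 j6 1.72
```

View pics/w10.png

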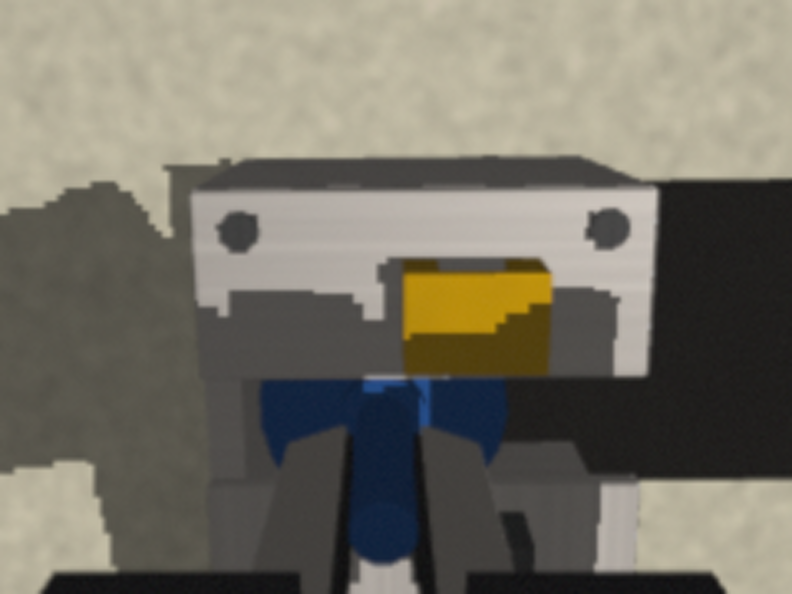

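```bash
python3 -m handwheel '{"slide":[[0,0,0],[0,0,0],[0,0,0],[0,0,0],[-0.4,0,0],[-1.4,0,0],[-2.4,0,0],[-2.6,0,0],[-2.6,0,1.0],[-2.6,0,2.2],[-2.6,0.4,3.2],[-2.6,0.6,4.0],[-2.6,0.6,4.1],[-2.6,0.6,4.1],[-2.6,0.6,4.1],[-2.6,0.6,4.1]],"spin":[0,0,0,0,0,0,0,0,0,0,0,0,0,0,0,0],"fingers":[30,30,30,30,30,30,30,40,40,40,40,40,40,40,40,40]}' 25
python3 - <<'E'
from go import *
status();print(slide(dock(-125,8,124)))
i=snap('top','t11',(230,130,330,240),7)
print('stemtop y 20,26,29',((proj(i,[dock(0,20,134),dock(0,26,134),dock(0,29,134),dock(-125,8,133)])-[230,130])*7).round().tolist())
i=snap('wrist','w11',(200,20,440,200),3.3)
print('w',((proj(i,[dock(0,20,134),dock(0,26,134),dock(0,29,134),dock(0,29,72),dock(-125,8,133)])-[200,20])*3.3).round().tolist())
E
```

```text
time_s: 15.22
tool_pos: [0.519, 0.1499, 0.2066]
orientation: [0.707, 0.009, -0.707, 0.009]
wrist_force: [0.6, -0.2, 0.7]
grip_width: 0.0396
t 15.22 g [0.519  0.1499 0.2006] dock [-122.1    8.7  200.6] F [ 0.6 -0.2  0.7] w 0.0396
jaw off dock y deg -0.02 xaxis [ 0.001  0.    -1.   ] yaxis [ 0.026 -1.    -0.   ] zaxis [-1.    -0.026 -0.001] spin units +: -0.0 j6 1.72
[2.552 0.025 0.099]
stemtop y 20,26,29 [[254.0, 270.0], [238.0, 271.0], [229.0, 271.0], [291.0, 607.0]]
w [[330.0, 102.0], [301.0, 102.0], [287.0, 102.0], [308.0, 155.0], [387.0, 665.0]]
```

View pics/t11.png

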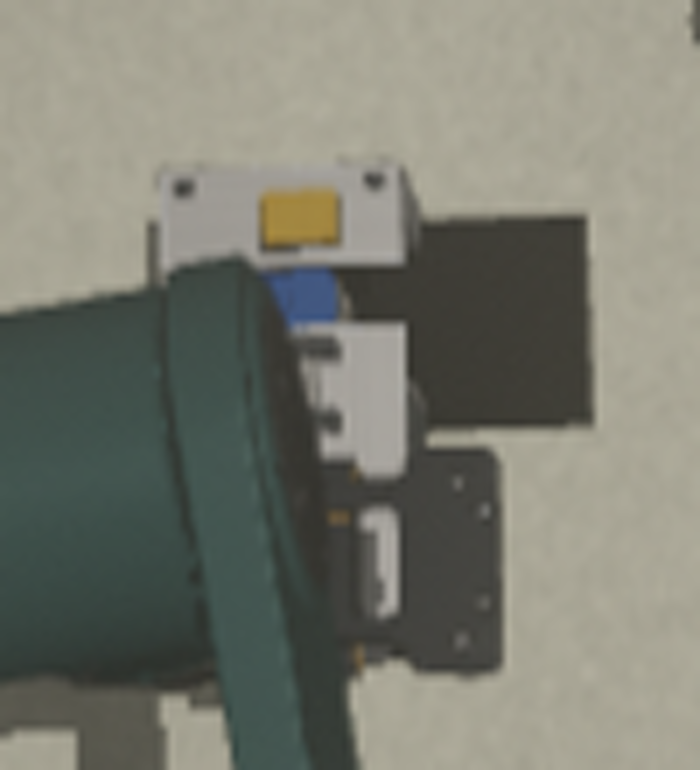

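View pics/w11.png

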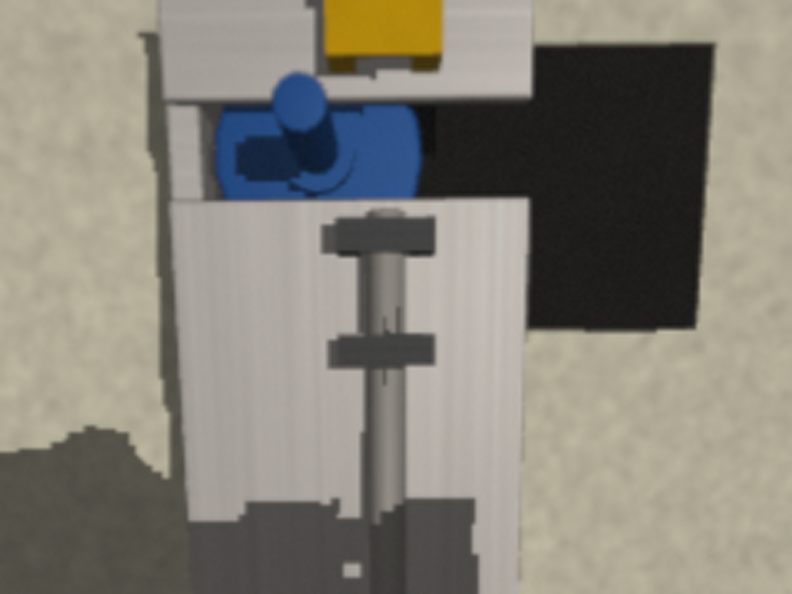

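```bash
python3 -m handwheel '{"slide":[[0,0.03,0.1],[0.9,0.03,0.1],[1.9,0.03,0.1],[2.5,0.03,0.1],[2.55,0.03,0.1],[2.55,0.03,0.1],[2.55,0.03,0.1],[2.55,0.03,0.1],[2.55,0.03,0.1],[2.55,0.03,0.1],[2.55,0.03,0.1],[2.55,0.03,0.1],[2.55,0.03,0.1]],"spin":[0,0,0,0,0,0,0,0,0,0,0,0,0],"fingers":[40,40,40,40,40,5,5,5,5,5,5,5,5]}' 25
python3 - <<'E'
from go import *
status()
E
```

```text
time_s: 16.4
tool_pos: [0.5159, 0.1484, 0.1317]
orientation: [0.708, 0.009, -0.706, 0.009]
wrist_force: [0.9, -2.0, 6.0]
grip_width: 0.0134
t 16.4 g [0.5159 0.1484 0.1257] dock [-125.2    7.4  125.7] F [ 0.9 -2.   6. ] w 0.0134
jaw off dock y deg -0.03 xaxis [ 0.004 -0.    -1.   ] yaxis [ 0.026 -1.     0.   ] zaxis [-1.    -0.026 -0.004] spin units +: -0.01 j6 1.72
```

Gripped. I'm pushing 50 mm home, with about 2 mm of overrun against the end stop.

```bash
python3 -m handwheel '{"slide":[[0,0,-0.1],[0,0,-0.25],[0,0,-0.4],[0,0,-0.55],[0,0,-0.7],[0,0,-0.85],[0,0,-1.0],[0,0,-1.15],[0,0,-1.3],[0,0,-1.4],[0,0,-1.5],[0,0,-1.58],[0,0,-1.64],[0,0,-1.69],[0,0,-1.73],[0,0,-1.73],[0,0,-1.73],[0,0,-1.73]],"spin":[0,0,0,0,0,0,0,0,0,0,0,0,0,0,0,0,0,0],"fingers":[5,5,5,5,5,5,5,5,5,5,5,5,5,5,5,5,5,5]}' 25
python3 - <<'E'
from go import *
status()
E
```

```text
time_s: 17.9
tool_pos: [0.566, 0.1501, 0.1317]
orientation: [-0.707, -0.009, 0.707, -0.009]
wrist_force: [-4.0, -1.2, 7.2]
grip_width: 0.0133
t 17.9 g [0.566  0.1501 0.1257] dock [-75.1   7.7 125.7] F [-4.  -1.2  7.2] w 0.0133
jaw off dock y deg -0.01 xaxis [-0.001  0.    -1.   ] yaxis [ 0.026 -1.    -0.   ] zaxis [-1.    -0.026  0.001] spin units +: -0.0 j6 1.71
```

```bash
python3 -m handwheel '{"slide":[[0,0,-0.05],[0,0,-0.1],[0,0,-0.1],[0,0,-0.1],[0,0,-0.1]],"spin":[0,0,0,0,0],"fingers":[5,5,5,5,5]}' 25
python3 - <<'E'
from go import *
status()
E
python3 -m handwheel '{"slide":[[0,0,0],[0,0,0],[0,0,0],[0,0,0],[-0.5,0,0],[-1.5,0,0],[-2.5,0,0],[-2.6,0,0.5],[-2.6,0,1.5],[-2.6,0,2.0],[-2.6,0,2.0],[-2.6,0,2.0],[-2.6,0,2.0]],"spin":[0,0,0,0,0,0,0,0,0,0,0,0,0],"fingers":[40,40,40,40,40,40,40,40,40,40,40,40,40]}' 25
python3 - <<'E'
from go import *
status()
i=snap('wrist','w14',(200,20,440,200),3.3)
print('w',((proj(i,[dock(0,20,134),dock(0,26,134),dock(0,29,134),dock(-75,8,133),dock(18,8,97)])-[200,20])*3.3).round().tolist())
i=snap('scene','s14',(300,170,420,260),6.5)
print('s',((proj(i,[dock(0,26.5,134),dock(-75,8,133),dock(-78,8,133)])-[300,170])*6.5).round().tolist())
E
```

```text
time_s: 18.32
tool_pos: [0.5662, 0.1501, 0.1317]
orientation: [-0.704, -0.009, 0.71, -0.009]
wrist_force: [-11.2, -2.4, 11.4]
grip_width: 0.0134
t 18.32 g [0.5662 0.1501 0.1257] dock [-74.9   7.8 125.7] F [-11.2  -2.4  11.4] w 0.0134
jaw off dock y deg 0.01 xaxis [-0.007 -0.    -1.   ] yaxis [ 0.026 -1.     0.   ] zaxis [-1.    -0.026  0.007] spin units +: 0.0 j6 1.71
time_s: 19.4
tool_pos: [0.5104, 0.1486, 0.2077]
orientation: [0.707, 0.009, -0.707, 0.009]
wrist_force: [-0.4, -0.2, -0.5]
grip_width: 0.0402
t 19.4 g [0.5104 0.1486 0.2017] dock [-130.8    7.7  201.7] F [-0.4 -0.2 -0.5] w 0.0402
jaw off dock y deg -0.02 xaxis [ 0. -0. -1.] yaxis [ 0.026 -1.     0.   ] zaxis [-1.    -0.026 -0.   ] spin units +: -0.0 j6 1.72
w [[324.0, 58.0], [295.0, 58.0], [281.0, 58.0], [382.0, 420.0], [381.0, 18.0]]
s [[272.0, 395.0], [376.0, 272.0], [382.0, 269.0]]
```

View pics/w14.png

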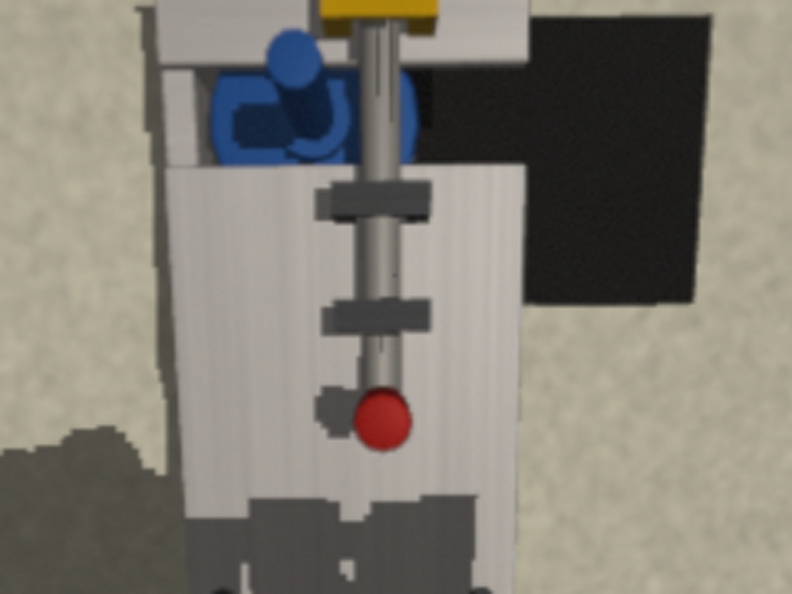

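View pics/s14.png

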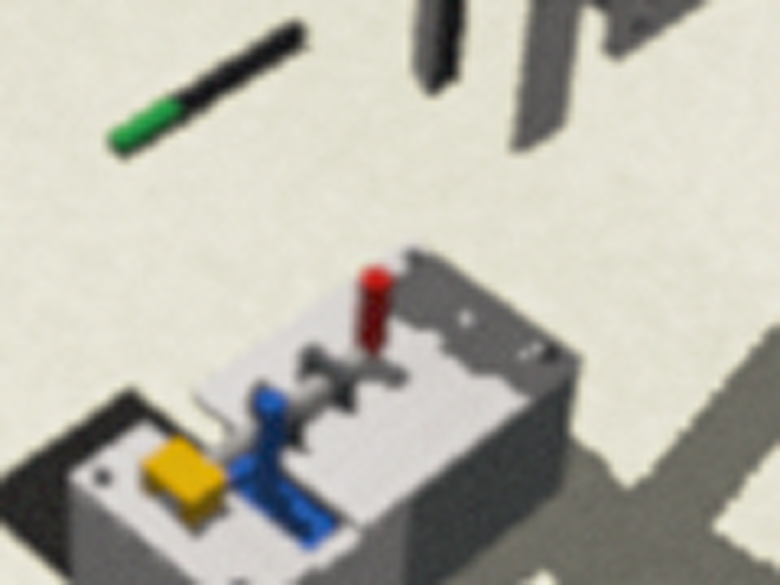

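Everything matches. The knob top is at (382,420), against a predicted (382,420) for fully home. The stem is at (295,58), which puts the cup at y ≈ 26, upright and behind the rod. Handing in.

```bash
python3 -c "
from station import manip
print(manip.job_done())"
```

```text
the job is handed in; nothing more can be done
None
```

The blue-capped cup is standing in the dock with the bolt shot home in its keeper. I handed the job in at about 19.5 s of the 64 s allowed. The hand-in gives no verdict, so these are my own last checks:

- **Bolt drawn back:** I pulled it until the force rose at its end stop. The gripper then read x -125 in the dock frame, which is fully back, and the pictures showed the slot clear.
- **Cup:** I carried it by its stem and moved it along the lane under the ledges just clear of the floor rather than dragging it. I set it down at the back. The last pictures put it at about x 0, y 26 mm, upright. The allowed y is 20 to 32, and just touching the stop is 29, so it stands about 3 mm short of the stop.
- **Bolt home:** It moved 50 mm, and a further push met the end stop at 11 N with no movement. In the wrist picture the knob is where it should be for fully home, and the rod runs into the keeper in front of the stem.
- **Other things on the table:** I planned every move to stay clear of them, and the force readings between moves showed no unexpected contact. I did not measure their positions again at the end.

No check failed. One small disagreement: the gripped knob sat at y 7.1 to 7.8 mm against the stated 8, which is within calibration error.

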